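# Gauge the gap of a strip-sizing jig

## Robot

A 6-joint arm with a two-finger parallel gripper is mounted at the origin on a cart in front of the work surface, level with it; the furniture and walls round the work are solid. World frame = base frame: x ahead of the robot, y to its left, z up, the work surface at z = 0. Lengths are in m, angles in degrees, forces in N, time in s.
With the tool pointing down it reaches from about 0.325 to 0.75 m from the base axis. Payload 7.6 kg.
Tool frame: the origin (TCP) lies between the finger pads; the fingertips stand 17 mm ahead of it and the grasp point (between the pads) lies 2 mm behind it; z points along the fingers, y is the line along which they close (so a half turn about z gives the same grasp; the last joint's range is limited). The gripper opens to 85 mm and grips with 20 to 120 N. Pads are 22 mm wide; open, the fingers measure 114 mm over their backs; the gripper's body (76 mm by 85 mm) begins 54 mm behind the grasp point. The pads swing forward as they close: fully open they stand 13 mm farther back than shut.
Start: joints at [66.732, 2.991, 80.254, -0, 96.75, -4.028], TCP at [0.173, 0.496, 0.248] pointing down, gripper open.
Joint ranges: [-166.34, 166.34], [-52.06, 124.39], [6.96, 135.62], [-60.46, 240.46], [14.63, 156.25], [-167.68, 167.68]. Speed limits (degrees/s): [147.25, 147.25, 172.46, 180, 180, 180].

## Interface

Orientations are given as [roll, pitch, yaw] about the fixed x, y, z axes, in that order (R = Rz(yaw) Ry(pitch) Rx(roll)).
In Python, from cell import robot, eyes, telemetry gives the robot as it stands (robot), with the cameras (eyes) and the readings (telemetry).
- The arm moves only by the shell command python3 steer.py 'ROWS'. ROWS is rows parted by semicolons, their numbers by spaces, 1 to 20 of them, each of 7 numbers: dx, dy, dz in m, then a rotation vector rx, ry, rz in degrees, then the opening from 0.0 (shut) to 1.0 (fully open); each row is the pose to reach, as a shift and turn from the pose commanded when the command began, along the tool's axes at that moment; what a row does not reach only later rows make up. A row lasts 1/12 s, in which the tool goes at most 0.0417 m and 7.16 degrees, less where a joint would pass 70% of its speed; a pose out of reach is approached as far as the arm can. The fingers move at their own pace and stop on an object; the grip force is fixed at half the most. Time passes only in rows, so rows that do not move let the fingers close. It prints the time, the measured TCP pose, the force, the opening and the grip force at its end.
- telemetry.sense(): the state, without advancing time (a new reading comes with each control period).
- eyes.grab_frame(name): name is "scene" or "side" or "wrist"; returns a dict with "frame" (400x640x3 uint8, red, green, blue), "z_map" (400x640 float32, m along the optical axis (not along the pixel's ray), 0 where there is no reading), "mtx" (3x3 intrinsics, pixels), "pose" (4x4, takes a point from camera to world coordinates). Camera axes: x right, y down, z forward; pixel columns grow to the right and rows downward; lengths in m; the calibration is good to about 2 mm. A picture is of the moment at which its call begins.
- robot.hand_in(): hands the job in; it is judged then, once.
The state is a dict: "time": time; "joint_positions": joint angles; "qvel": joint speeds; "joint_torque": joint torques, N m; "tcp_pos": TCP position; "tool_rot": TCP orientation; "contact_force": force on the tool from outside, world axes, zero at the start; "ft_torque": the same for the moment, N m; "gripper_width": opening from 0.0 (shut) to 1.0 (fully open); "gripper_force": force on a finger pad.
Only numpy, scipy, OpenCV 4.12 (cv2) and the standard library are available. Lean on these libraries where they do the work, as an engineer would, in place of code of your own. Each camera call takes 0.05 s, during which the arm holds its last target. There are 200 camera calls.

## Task

The last wooden strip is still lying between the two steel plates of the strip-sizing jig: take it out and lay it on the desk clear of the jig. Then pick up the taper gauge and slide its leaf, level and square to the jig, in between the plates from the robot's side, narrow end first, until it drags snugly on both plates, gently enough that the adjustable plate is not pushed off its setting. Finish while still holding the gauge there for reading, and leave the mug, glue bottle, wax tin and sanding block alone.

Things in the scene. Friction and masses are not known exactly. Their poses are not given: they have to be found in the camera images.
- jig: strip-sizing jig, fixed: brown wooden base 90 (x) x 190 (y) mm with a steel bed 16 mm above the desk and two upright plates; strips are drawn along x between them. Origin: underside, in the channel; +x away from the robot, +y towards the adjustable plate. Base and bed end at x = -45 and +45, y = -75 and +115 mm; an end post 50 mm high with a knurled wheel reaches y = +126.
- mouth (a point): point on the bed at the robot-side entrance between the plates: jig x = -25 mm, y = 0, 16 mm above the desk; axes as the jig. The middle of the channel is at y = half the jaw joint's value.
- jaw (a joint): how far the adjustable plate stands out from its inner stop, in m: the gap between the plates is 10 mm plus this value (gap 11 to 14.5 mm at the start). It is nipped up by its screw; only a sideways push of more than 20 N shifts it, and it must not shift.
- fixed_plate: fixed upright dark steel plate, 50 mm long (jig x -25 to +25), open above, top 44 mm above the desk, its face at jig y = -5 mm, parallel to the jig's x; backed by an aluminium block 40 mm long, 38 mm high, reaching 31 mm outwards from the face. Origin: desk level, in the plane of the face, mid-length
- jaw_plate: adjustable upright dark steel plate, same sizes, facing the fixed one from the +y side, its face at jig y = +5 mm plus the jaw joint's value; origin likewise; moves with the jaw joint
- jaw_face (a point): point on the face of the adjustable plate at its robot-side edge, half way up (30 mm above the desk); moves with the plate
- gauge: taper gauge flat on the desk, 90 g: smooth steel leaf 5 mm thick (friction 0.25), graduated, dark wooden handle. Origin: underside, centre line, where the leaf is 8 mm wide (a 4 mm round nose lies beyond); +x out of the tip. 1 mm wider per 10 mm towards the handle, 17 mm at 90 mm, so snug when the plates' entrance is 10 mm behind the origin per mm of gap over 8. Handle at x -88 to -152 mm.
- gauge_tip (a point): end of the gauge's round nose, half way up the leaf's thickness: gauge x = +4 mm, z = 2.5 mm
- gauge_handle (a point): middle of the gauge's wooden handle (64 long x 20 wide x 16 mm high, same underside as the leaf), 120 mm behind the gauge's origin, 8 mm above its underside
- strip: pale wooden strip 220 (x) x 8 (y) x 16 (z) mm, 30 g, lying loose on the jig's bed between the plates along the jig's x axis, both ends sticking out; lifts out upwards. Origin: centre of its underside.
- wax: round tin of wax, green lid, 64 mm wide, 28 mm high; origin under its centre; a bystander
- glue: white glue bottle with a red nozzle, 50 mm wide, 146 mm high; origin under its centre; a bystander
- mug: blue enamel mug, 79 mm wide, 106 mm with its handle, 79 mm high; origin under its centre; a bystander
- block: brown sanding block 49 x 78 x 26 mm; origin under its centre; a bystander

How it is judged (in metres and radians):
On the way, in this order (a step that is already met when the one before it is completed fails the run):
1. the strip is out of the jig and lies on the desk (height (world z) of strip between -0.01 and 0.012 m and contact force between strip and jig below 0.05 N and linear speed of strip below 0.03 m/s and horizontal distance between strip and mouth above 0.06 m), for 0.2 s.
2. the gauge, held level, has its tip between the plates (contact force between the fingers and gauge above 2 N and angle between gauge's own z axis and vertical below 0.12 rad and angle between the x axis of gauge and the x axis of jig, either way round below 0.12 rad and y of gauge_tip in the frame of mouth between -0.009 and 0.013 m and z of gauge_tip in the frame of mouth between 0 and 0.028 m and x of gauge_tip in the frame of mouth above 0.004 m), for 0.1 s.
At the end, for the whole second after the job is handed in: Strip at rest on the desk, off the jig, 60 mm from its mouth; gauge held by the fingers (over 2 N), still, level and square to the jig within 7 deg, tip 20 to 90 mm in, pressing on each plate with 0.5 to 20 N; adjustable plate within 1.5 mm and bystanders within 30 mm of their start (all of step 1 and contact force between the fingers and gauge above 2 N and angle between gauge's own z axis and vertical below 0.12 rad and angle between the x axis of gauge and the x axis of jig, either way round below 0.12 rad and y of gauge_tip in the frame of mouth between -0.009 and 0.013 m and z of gauge_tip in the frame of mouth between 0 and 0.028 m and x of gauge_tip in the frame of mouth between 0.02 and 0.09 m and contact force between gauge and fixed_plate between 0.5 and 20 N and contact force between gauge and jaw_plate between 0.5 and 20 N and distance of jaw_face from where it was at the start of the episode below 0.0015 m and linear speed of gauge below 0.01 m/s and distance of each of wax, glue, mug, block from where it was at the start of the episode below 0.03 m); the arm keeps its last pose, push and grip.
It fails at once if the adjustable plate is pushed off its setting by more than 1.5 mm (distance of jaw_face from where it was at the start of the episode above 0.0015 m).
It fails at once if a bystander is shifted by more than 30 mm (distance of any of wax, glue, mug, block from where it was at the start of the episode above 0.03 m).
It also fails if it takes over 61 s, if anything falls off the work surface, if the arm or the gripper's body presses on something with over 40 N, if the wrist force passes 120 N, or if a joint passes its speed limit or range.

## Working session

There is one attempt and no reset: what is moved stays moved. The work goes in short steps, Python scripts to look and compute and a shell command to move; the robot and the scene stay as the last step left them, time stands still between calls to the robot, and variables do not carry over. Pictures are saved under pics/ and viewed, at most 10 in all, crops included, and the job is handed in when it is done.

```bash
ls; mkdir -p pics
python3 - <<'E'
from cell import robot, eyes, telemetry
import cv2,numpy as np
s=telemetry.sense(); print(s)
ims=[]
for n in ("scene","side"):
    f=eyes.grab_frame(n); np.savez(f"/tmp/{n}.npz",**f); cv2.imwrite(f"pics/{n}.png",f["frame"][:,:,::-1])
    print(n,f["mtx"].tolist(),f["pose"].round(3).tolist())
E
```

```text
cell.py
pics
steer.py
{'time': 0.0, 'joint_positions': array([ 6.67318267e+01,  3.02630603e+00,  8.03127155e+01, -1.06867414e-04,
        9.67497690e+01, -4.02854193e+00]), 'qvel': array([ 0.1559629 ,  0.00854905,  0.04536008,  0.06454467,  0.07531748,
       -0.0864078 ]), 'joint_torque': array([-1.70777294e-03, -3.81663215e+01, -3.60187805e+01, -1.81298888e-04,
        6.26193389e-03, -1.22953338e-04]), 'tcp_pos': array([0.17287384, 0.49543128, 0.24748343]), 'tool_rot': array([-1.79911421e+02, -6.13195396e-03,  1.60760351e+02]), 'contact_force': array([-0.36676008,  0.25053931, -1.05728522]), 'ft_torque': array([-0.04554746,  0.01971139,  0.00822774]), 'gripper_force': 0.0, 'gripper_width': 1.0011910598574334}
scene [[394.27617494767793, 0.0, 316.90955316596717], [0.0, 394.27617494767793, 202.72528588292084], [0.0, 0.0, 1.0]] [[0.816, -0.271, 0.511, -0.026], [-0.578, -0.389, 0.717, -0.772], [0.004, -0.881, -0.474, 0.605], [0.0, 0.0, 0.0, 1.0]]
side [[365.5003421310353, 0.0, 323.7063874161543], [0.0, 365.5003421310353, 199.30360178274702], [0.0, 0.0, 1.0]] [[-0.885, -0.272, 0.378, 0.04], [-0.466, 0.529, -0.71, 0.931], [-0.007, -0.804, -0.595, 0.84], [0.0, 0.0, 0.0, 1.0]]
```

View pics/scene.png

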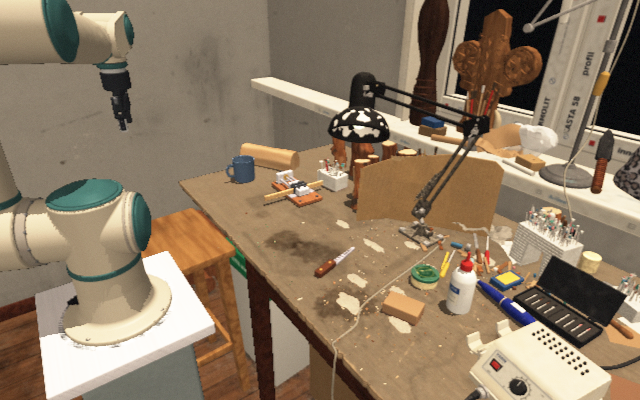

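View pics/side.png

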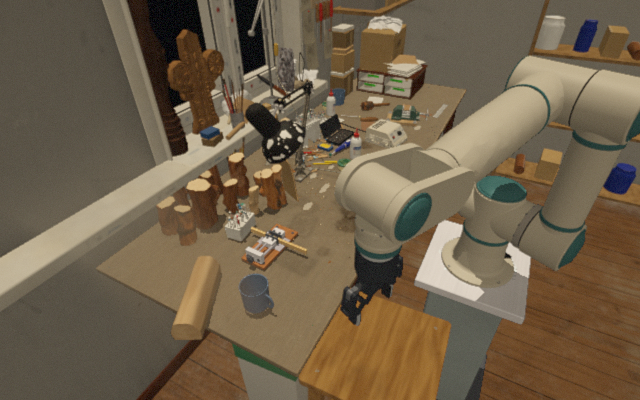

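The scene view shows the jig with the pale strip at about (295,188), the mug at (240,168), and the gauge with its handle at (325,268) and tip at (353,249). Wax is at (424,276), the block at (403,306), glue at (461,288). The side view shows the jig at (272,247) with the strip running (250,225) to (307,252). Next I'll get metric positions.

```bash
cat > h.py <<'E'
import numpy as np,cv2
def load(n):
    d=np.load(f"/tmp/{n}.npz"); return d["frame"],d["z_map"],d["mtx"],d["pose"]
def cloud(z,K,T):
    v,u=np.mgrid[:z.shape[0],:z.shape[1]]
    P=np.stack([(u-K[0,2])/K[0,0]*z,(v-K[1,2])/K[1,1]*z,z,np.ones_like(z)],-1)@T.T
    return P[...,:3]
def topdown(n,x0,x1,y0,y1,zmax,res=.0005,h=0.0):
    """rectify image to plane z=h; rows = -x, cols = -y (robot looks up)"""
    im,z,K,T=load(n)
    W=int((y1-y0)/res);H=int((x1-x0)/res)
    r,c=np.mgrid[:H,:W]
    X=np.stack([x1-r*res,y1-c*res,np.full(r.shape,h),np.ones(r.shape)],-1)@np.linalg.inv(T).T
    u=X[...,0]/X[...,2]*K[0,0]+K[0,2];v=X[...,1]/X[...,2]*K[1,1]+K[1,2]
    return cv2.remap(im,u.astype(np.float32),v.astype(np.float32),cv2.INTER_CUBIC)
E
python3 - <<'E'
from h import *
for n,pts in (("scene",{"strip0":(266,197),"stripmid":(293,189),"strip1":(321,181),"mug":(240,165),"handle":(325,268),"tip":(352,250),"wax":(424,272),"blk":(403,304),"desk":(300,230)}),("side",{"s0":(252,226),"s1":(305,251),"jig":(270,245)})):
    im,z,K,T=load(n);P=cloud(z,K,T)
    for k,(u,v) in pts.items(): print(n,k,P[v,u].round(4))
    hsv=cv2.cvtColor(im,cv2.COLOR_RGB2HSV)
    # pale strip
    roi=np.zeros(z.shape,bool)
    if n=="scene": roi[170:210,255:330]=1
    else: roi[215:260,240:312]=1
    m=roi&(hsv[...,0]>12)&(hsv[...,0]<26)&(hsv[...,1]>70)&(hsv[...,2]>140)
    q=P[m]; q=q[(q[:,2]>.012)&(q[:,2]<.05)]
    c=np.median(q,0); q=q[np.linalg.norm(q-c,axis=1)<.15]
    w=np.linalg.svd(q[:,:2]-q[:,:2].mean(0))[2][0]; t=(q[:,:2]-q[:,:2].mean(0))@w
    print(n,"strip",len(q),q.mean(0).round(4),"yaw",np.degrees(np.arctan(w[1]/w[0])).round(2),t.min().round(3),t.max().round(3),"mid",(q[:,:2].mean(0)+w*(t.min()+t.max())/2).round(4))
im,z,K,T=load("scene")
P=cloud(z,K,T)
a=cv2.resize(im[155:215,220:345],None,fx=6,fy=6,interpolation=cv2.INTER_CUBIC)
b=topdown("scene",.35,.55,.0,.37,.1,.0005)
cv2.imwrite("pics/a.png",a[:,:,::-1])
E
```

```text
scene strip0 [0.4877 0.2278 0.027 ]
scene stripmid [0.5815 0.2156 0.0338]
scene strip1 [0.6977 0.22   0.0299]
scene mug [0.4914 0.4153 0.0712]
scene handle [ 0.4336 -0.1622  0.0163]
scene tip [ 0.5495 -0.1256  0.0013]
scene wax [ 0.6026 -0.3206  0.0301]
scene blk [ 0.4886 -0.3641  0.0252]
scene desk [0.4903 0.0351 0.002 ]
scene strip 294 [0.5858 0.2329 0.0269] yaw 2.29 -0.131 0.106 mid [0.5981 0.2334]
side s0 [0.7172 0.1936 0.0102]
side s1 [0.4801 0.2333 0.0312]
side jig [0.5926 0.2614 0.0315]
side strip 384 [0.5928 0.2237 0.0208] yaw 28.21 -0.106 0.098 mid [0.5963 0.2257]
```

View pics/a.png

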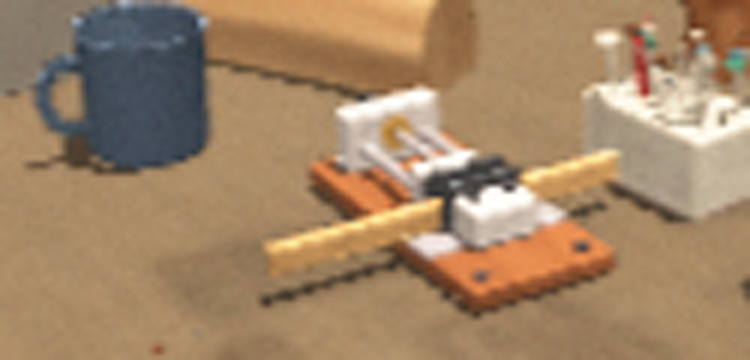

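```bash
cat >> h.py <<'E'
from scipy.spatial.transform import Rotation as R
def delta(s,xyz,yaw,pitch=0):
    A=R.from_euler("xyz",s["tool_rot"],degrees=True); B=R.from_euler("xyz",[180,pitch,yaw],degrees=True)
    d=A.inv().apply(np.array(xyz)-s["tcp_pos"]); r=(A.inv()*B).as_rotvec(degrees=True)
    print("delta",d.round(4),r.round(2),"steps",np.ceil(max(np.linalg.norm(d)/.0417,np.linalg.norm(r)/7.16)))
E
python3 - <<'E'
from h import *
from cell import robot, eyes, telemetry
s=telemetry.sense(); f=eyes.grab_frame("wrist")
A=R.from_euler("xyz",s["tool_rot"],degrees=True).as_matrix()
print("cam in tool",(A.T@(f["pose"][:3,3]-s["tcp_pos"])).round(4),(A.T@f["pose"][:3,:3]).round(3).tolist(),f["mtx"][0])
for n in("scene","side"):
    im,z,K,T=load(n);P=cloud(z,K,T)
    m=(P[...,0]>.3)&(P[...,0]<.95)&(abs(P[...,1])<.5)&(P[...,2]>.1)&(z>0)
    q=P[m]
    for y in np.arange(-.5,.5,.1):
        k=q[(q[:,1]>y)&(q[:,1]<y+.1)]
        if len(k): print(n,round(y,1),len(k),k.min(0).round(2),k.max(0).round(2))
delta(s,[.54,.226,.26],178)
E
```

```text
cam in tool [ 0.0785  0.0007 -0.1265] [[-0.001, -0.954, -0.301], [1.0, -0.001, -0.0], [-0.0, -0.301, 0.954]] [289.70772741   0.         322.38127547]
scene -0.5 2448 [ 0.58 -0.5   0.1 ] [ 0.95 -0.4   0.25]
scene -0.4 940 [ 0.74 -0.4   0.1 ] [ 0.95 -0.3   0.36]
scene -0.3 3087 [ 0.73 -0.3   0.1 ] [ 0.95 -0.2   0.38]
scene -0.2 1947 [ 0.71 -0.2   0.1 ] [ 0.95 -0.1   0.39]
scene -0.1 3050 [ 0.6 -0.1  0.1] [ 0.95 -0.    0.4 ]
scene -0.0 2445 [0.6 0.  0.1] [0.95 0.1  0.41]
scene 0.1 552 [0.71 0.1  0.1 ] [0.95 0.2  0.39]
scene 0.2 106 [0.72 0.2  0.1 ] [0.87 0.25 0.14]
scene 0.3 73 [0.83 0.31 0.1 ] [0.88 0.35 0.13]
scene 0.4 87 [0.93 0.43 0.15] [0.95 0.5  0.19]
side -0.5 333 [ 0.58 -0.5   0.1 ] [ 0.95 -0.4   0.25]
side -0.4 98 [ 0.59 -0.4   0.1 ] [ 0.95 -0.3   0.36]
side -0.3 308 [ 0.73 -0.3   0.11] [ 0.95 -0.2   0.62]
side -0.2 248 [ 0.72 -0.2   0.1 ] [ 0.95 -0.1   0.39]
side -0.1 569 [ 0.61 -0.1   0.1 ] [ 0.95 -0.    0.4 ]
side -0.0 2855 [0.6 0.  0.1] [0.95 0.1  0.41]
side 0.1 764 [0.65 0.1  0.1 ] [0.95 0.2  0.4 ]
side 0.2 929 [0.84 0.2  0.1 ] [0.95 0.3  0.19]
side 0.3 773 [0.83 0.3  0.1 ] [0.95 0.4  0.19]
side 0.4 498 [0.93 0.4  0.15] [0.95 0.5  0.19]
delta [-0.4354 -0.1334 -0.0123] [ -0.08  -0.02 -17.24] steps 11.0
```

```bash
R="-0.398 -0.146 0.0275 0 0 -17.2 1"; python3 steer.py '-0.398 -0.146 0.0275 0 0 -17.2 1;-0.398 -0.146 0.0275 0 0 -17.2 1;-0.398 -0.146 0.0275 0 0 -17.2 1;-0.398 -0.146 0.0275 0 0 -17.2 1;-0.398 -0.146 0.0275 0 0 -17.2 1;-0.398 -0.146 0.0275 0 0 -17.2 1;-0.398 -0.146 0.0275 0 0 -17.2 1;-0.398 -0.146 0.0275 0 0 -17.2 1;-0.398 -0.146 0.0275 0 0 -17.2 1;-0.398 -0.146 0.0275 0 0 -17.2 1;-0.398 -0.146 0.0275 0 0 -17.2 1;-0.398 -0.146 0.0275 0 0 -17.2 1;-0.398 -0.146 0.0275 0 0 -17.2 1;-0.398 -0.146 0.0275 0 0 -17.2 1'
python3 - <<'E'
from h import *
from cell import robot, eyes, telemetry
f=eyes.grab_frame("wrist"); np.savez("/tmp/w1.npz",**f)
cv2.imwrite("pics/w1.png",f["frame"][:,:,::-1]); print(telemetry.sense()["tcp_pos"],telemetry.sense()["tool_rot"])
E
```

```text
time: 1.32
tcp_pos: [0.5, 0.2273, 0.2207]
tool_rot: [180.0, -0.0, 178.0]
contact_force: [-0.1, -0.4, -0.0]
gripper_width: 1.002
gripper_force: 0.0
[0.49987866 0.2276283  0.22091349] [ 1.79979338e+02 -7.10166708e-03  1.78039479e+02]
```

View pics/w1.png

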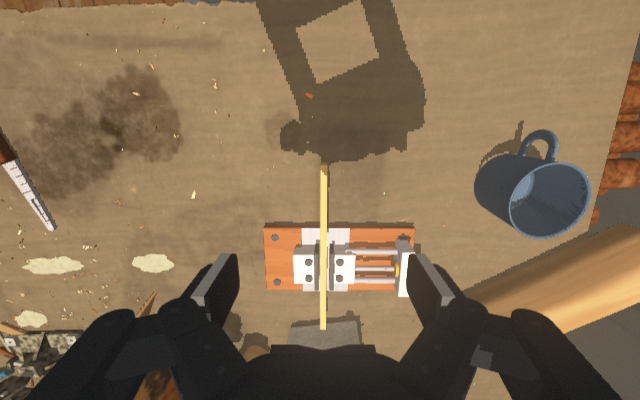

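The wrist view (top of the image is towards the robot) shows the strip vertical from (323,165) to (323,328). The jig base spans (264,223)-(414,290), with the fixed plate left of the strip and the adjustable plate right. The gauge tip is at (52,228) and the mug at (545,190). Now I'll measure precisely from rectified planes.

Run:
```python
from h import *
im,z,K,T=load("w1"); P=cloud(z,K,T); hsv=cv2.cvtColor(im,cv2.COLOR_RGB2HSV).astype(int)
print("desk z",np.median(P[180:220,200:250,2]))
def ray(u,v,h):
    d=T[:3,:3]@np.array([(u-K[0,2])/K[0,0],(v-K[1,2])/K[1,1],1]); o=T[:3,3]; return o+d*(h-o[2])/d[2]
# strip centroid along rows
pts=[]
for v in list(range(170,222,3))+list(range(296,318,3)):
    s=hsv[v,310:338]; w=(s[:,0]>15)&(s[:,0]<32)&(s[:,1]>75)&(s[:,2]>185)
    c=np.where(w)[0]
    if 3<=len(c)<=9: pts.append(ray(310+c.mean(),v,.032))
pts=np.array(pts); c=np.polyfit(pts[:,0],pts[:,1],1); print("strip line",len(pts),c,"yaw",np.degrees(c[0]),"y@.51",np.polyval(c,.51),"y@.59",np.polyval(c,.59),"rms",np.std(pts[:,1]-np.polyval(c,pts[:,0])))
col=hsv[:,321:326,2].mean(1); print("col V near ends",col[155:175].astype(int),col[320:338].astype(int))
# base rectangle
roi=np.zeros(z.shape,np.uint8); roi[210:300,255:425]=1
m=(roi>0)&((hsv[...,0]<13))&(hsv[...,1]>120)&(hsv[...,2]>90)
k,_=cv2.findContours(cv2.morphologyEx(m.astype(np.uint8),cv2.MORPH_CLOSE,np.ones((41,41))),cv2.RETR_EXTERNAL,cv2.CHAIN_APPROX_NONE)
k=max(k,key=cv2.contourArea)[:,0]
for h in(.012,.016):
    q=np.array([ray(u,v,h)[:2] for u,v in k],np.float32); print("base",h,cv2.minAreaRect(q), cv2.boxPoints(cv2.minAreaRect(q)).round(4).tolist())
for v in (250,258,264,270,276): print(v,im[v,290:362].sum(1).astype(int)//3)
sub=im[215:300,255:425]; cv2.imwrite("pics/j.png",cv2.resize(sub,None,fx=4.7,fy=4.7,interpolation=cv2.INTER_NEAREST)[:,:,::-1])
q=P[...,:3]; b=(q[...,2]>.02)&(q[...,0]>.3)&(q[...,0]<.6)&(q[...,1]>-.02)&(q[...,1]<.14); print("obstacles",b.sum(),np.argwhere(b)[:3])
for v,u in((262,303),(262,317),(262,331),(262,345),(230,335),(240,285)): print((u,v),P[v,u].round(4))
```

```text
desk z 0.0005651226456181713
strip line 25 [-0.04094292  0.24957794] yaw -2.3458567540345063 y@.51 0.22869704704088442 y@.59 0.2254216131098405 rms 0.00041037448901175955
col V near ends [ 95  93  93  94  92  92  93 108 127 134 157 174 174 175 174 187 189 217
 221 234] [253 253 253 253 253 253 253 253 253 237 147 136 137 136 133 132 134 131]
base 0.012 ((0.6056845784187317, 0.24498489499092102), (0.1907951533794403, 0.09243552386760712), 87.89781188964844) [[0.5559999942779541, 0.15129999816417694], [0.6484000086784363, 0.14800000190734863], [0.6553999781608582, 0.3386000096797943], [0.5630000233650208, 0.34200000762939453]]
base 0.016 ((0.603492021560669, 0.24481886625289917), (0.18851852416992188, 0.0913325697183609), 87.89781188964844) [[0.5544000267982483, 0.15230000019073486], [0.6456999778747559, 0.14890000224113464], [0.6525999903678894, 0.33730000257492065], [0.5612999796867371, 0.3407000005245209]]
250 [148 149 150 150 135 136 137 136 136 137 135 136 138 139 140 140 141 138
 137 139 137 139 139 136 115  85  83  85  91 136 196 214 214 213 211 209
 210 158 228 145  85  86  89 
[... 824 characters left out ...]
0 125 108 139 199 216 214 214 211 208
 196 231 223 116 132 131 127 125 170 252 253 252 253 253 252 252 252 252
 252 252 252 252 252 252 253 252 252 252 240 187 194 193 193 193 192 195]
276 [155 156 153 168 248 253 252 253 253 253 252 252 252 252 252 242 105 113
 113 115 112 135 240 249 170 130 128 127 122 202 215 215 214 214 212 208
 187 230 221 116 135 129 128 156 245 251 127 102 114 117 114 108 152 251
 252 251 252 252 251 252 252 252 252 252 238 139 138 139 137 136 115 113]
obstacles 0 []
(303, 262) [0.595  0.2018 0.038 ]
(317, 262) [0.5924 0.2187 0.0436]
(331, 262) [0.5926 0.2352 0.0444]
(345, 262) [0.5963 0.252  0.039 ]
(335, 230) [0.5644 0.2418 0.0159]
(285, 240) [0.5761 0.1787 0.0149]
```

View pics/j.png

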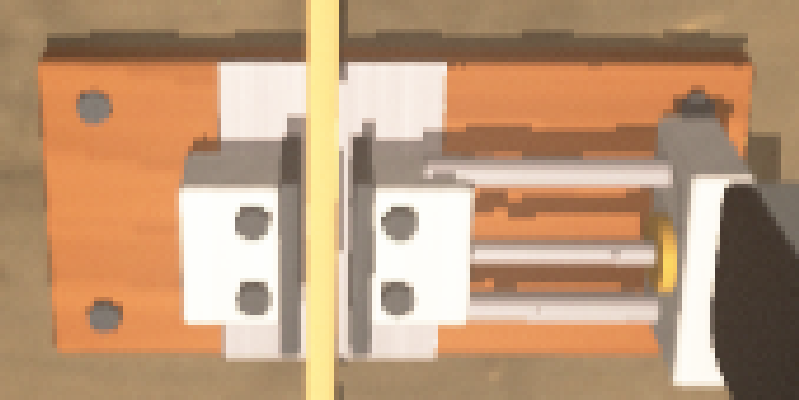

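The zoomed jig crop shows the fixed plate (crop x 280-300) and the adjustable plate (355-375), with the strip roughly centred between them. The jig yaw is about -2.2°, from both the base and the strip. Next I'll descend onto the strip's robot-side end.

```bash
python3 steer.py '-0.020 0.001 0.04 0 0 0.2 1;-0.020 0.001 0.08 0 0 0.2 1;-0.020 0.001 0.12 0 0 0.2 1;-0.020 0.001 0.13 0 0 0.2 0.45;-0.020 0.001 0.13 0 0 0.2 0.45;-0.020 0.001 0.13 0 0 0.2 0.45'
python3 - <<'E'
from h import *
from cell import robot, eyes, telemetry
f=eyes.grab_frame("wrist"); np.savez("/tmp/w2.npz",**f)
cv2.imwrite("pics/w2.png",f["frame"][:,:,::-1]); s=telemetry.sense(); print(s["tcp_pos"],s["tool_rot"],s["gripper_width"])
T=f["pose"];K=f["mtx"]
for x in(.49,.52): 
    p=np.linalg.inv(T)@np.array([x,np.polyval([-.04094,.249578],x),.032,1]); print((K@(p[:3]/p[2]))[:2])
E
```

```text
time: 1.87
tcp_pos: [0.5209, 0.2279, 0.0927]
tool_rot: [180.0, 0.1, 177.8]
contact_force: [-0.3, -0.4, 1.7]
gripper_width: 0.603
gripper_force: 0.0
[0.52175305 0.22807768 0.09408795] [179.89482452   0.2448107  177.81762676] 0.5202464340555982
[321.30580621 184.04388543]
[321.28328403 225.89640062]
```

View pics/w2.png

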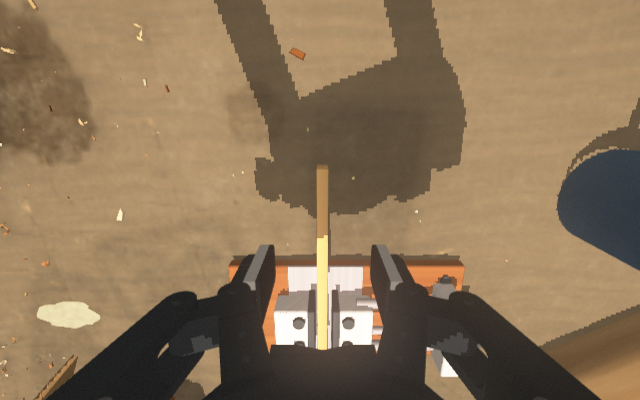

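Strip at u≈323, fingers at 264 and 381 (midpoint 322.5), so it is centred. Descend, close, lift.

```bash
python3 steer.py '0 0 0.03 0 0 0 0.45;0 0 0.054 0 0 0 0.45;0 0 0.054 0 0 0 0.45;0 0 0.054 0 0 0 0.45;0 0 0.054 0 0 0 0;0 0 0.054 0 0 0 0;0 0 0.054 0 0 0 0;0 0 0.054 0 0 0 0;0 0 0.054 0 0 0 0;0 0 0.054 0 0 0 0;0 0 0.054 0 0 0 0;0 0 0.054 0 0 0 0'
```

```text
time: 2.92
tcp_pos: [0.5219, 0.2275, 0.0389]
tool_rot: [179.9, 0.2, 177.8]
contact_force: [-1.1, 1.0, 6.3]
gripper_width: 0.067
gripper_force: 61.7
```

```bash
python3 steer.py '0 0 -0.015 0 0 0 0;0 0 -0.035 0 0 0 0;0 0 -0.065 0 0 0 0;0 0 -0.09 0 0 0 0;0.02 -0.03 -0.09 0 0 0 0;0.05 -0.06 -0.09 0 0 0 0;0.075 -0.09 -0.09 0 0 0 0;0.1 -0.12 -0.09 0 0 0 0;0.125 -0.133 -0.08 0 0 0 0;0.125 -0.133 -0.05 0 0 0 0;0.125 -0.133 -0.02 0 0 0 0;0.125 -0.133 0 0 0 0 0;0.125 -0.133 0 0 0 0 0'
python3 - <<'E'
from h import *
from cell import robot, eyes, telemetry
f=eyes.grab_frame("scene"); np.savez("/tmp/s2.npz",**f)
cv2.imwrite("pics/s2.png",cv2.resize(f["frame"][130:330,160:480],None,fx=2.5,fy=2.5)[:,:,::-1]); s=telemetry.sense(); print(s["tcp_pos"],s["tool_rot"],s["gripper_width"],s["contact_force"])
E
```

```text
time: 4.0
tcp_pos: [0.3877, 0.0984, 0.0332]
tool_rot: [-179.9, -0.4, 177.7]
contact_force: [-2.0, -1.7, -0.8]
gripper_width: 0.067
gripper_force: 60.8
[0.38911902 0.09871736 0.03550965] [-179.95611772   -0.24307343  177.75305471] 0.06955259519606061 [ 0.19428132 -0.51056449  0.70428222]
```

View pics/s2.png

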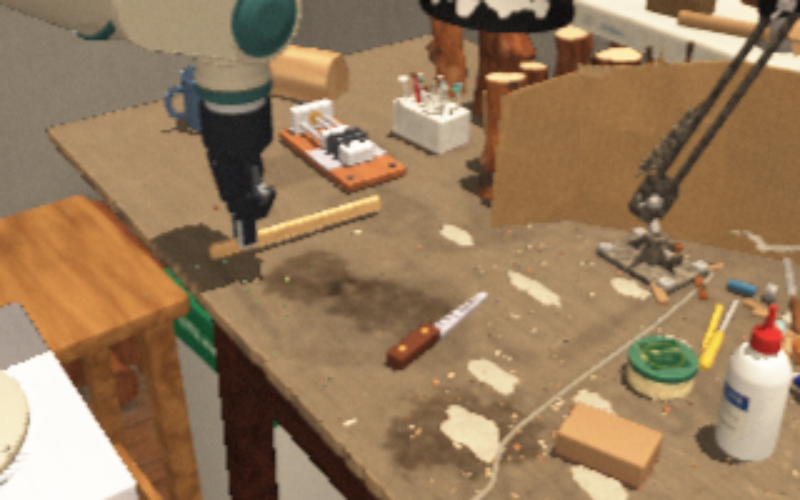

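The scene crop shows the jig empty and the strip held over the desk from (212,250) to (380,203), clear of everything. Lower, release and rise.

```bash
python3 steer.py '0 0 0.007 0 0 0 0;0 0 0.013 0 0 0 0;0 0 0.015 0 0 0 0;0 0 0.015 0 0 0 0;0 0 0.015 0 0 0 0.5;0 0 0.015 0 0 0 0.5;0 0 0.015 0 0 0 0.5;0 0 0.015 0 0 0 0.5;0 0 -0.02 0 0 0 0.6;0 0 -0.06 0 0 0 1;0 0 -0.1 0 0 0 1;0 0 -0.14 0 0 0 1;0 0 -0.17 0 0 0 1;0 0 -0.17 0 0 0 1'
python3 - <<'E'
from h import *
from cell import robot, eyes, telemetry
f=eyes.grab_frame("wrist"); s=telemetry.sense(); print(s["tcp_pos"],s["tool_rot"],s["joint_positions"].round(1),s["time"])
im,z,K,T=f["frame"],f["z_map"],f["mtx"],f["pose"]; P=cloud(z,K,T); hsv=cv2.cvtColor(im,cv2.COLOR_RGB2HSV)
m=(hsv[...,0]>15)&(hsv[...,0]<32)&(hsv[...,1]>75)&(hsv[...,2]>150)&(P[...,2]>.009)&(P[...,2]<.03)&(abs(P[...,1]-.1)<.05)
q=P[m]; print("strip",len(q),q.min(0).round(3),q.max(0).round(3),np.median(q[:,2]))
# gauge from scene (before)
im,z,K,T=load("s2"); P=cloud(z,K,T)
m=(P[...,0]>.38)&(P[...,0]<.58)&(P[...,1]>-.2)&(P[...,1]<-.09)&(P[...,2]>.009)&(P[...,2]<.03); q=P[m]
w=np.linalg.svd(q[:,:2]-q[:,:2].mean(0))[2][0]; print("handle",len(q),q.mean(0),np.degrees(np.arctan(w[1]/w[0])))
E
```

```text
time: 5.22
tcp_pos: [0.393, 0.0994, 0.2139]
tool_rot: [179.9, 0.7, 177.8]
contact_force: [0.7, -0.1, 1.2]
gripper_width: 1.002
gripper_force: 0.0
[0.3920309  0.09923447 0.21029349] [179.91416176   0.41107804 177.76205287] [  9.  -16.8 102.7   0.   93.7 -78.8] 5.2667
strip 1141 [0.349 0.089 0.014] [0.567 0.106 0.019] 0.016520094857747858
handle 171 [ 0.43626199 -0.15661698  0.01523245] 15.312348573283943
```

```bash
python3 steer.py '-0.01 -0.05 0 0 0 7 1;-0.02 -0.1 0 0 0 14 1;-0.04 -0.15 0 0 0 21 1;-0.053 -0.2 0 0 0 28 1;-0.053 -0.24 0 0 0 35 1;-0.053 -0.253 0 0 0 42 1;-0.053 -0.253 0 0 0 49 1;-0.053 -0.253 0 0 0 56 1;-0.053 -0.253 0 0 0 63 1;-0.053 -0.253 0 0 0 70 1;-0.053 -0.253 0 0 0 77 1;-0.053 -0.253 0 0 0 84 1;-0.053 -0.253 0 0 0 91 1;-0.053 -0.253 0 0 0 98 1;-0.053 -0.253 0 0 0 105 1;-0.053 -0.253 0 0 0 112 1;-0.053 -0.253 0 0 0 119 1;-0.053 -0.253 0 0 0 126 1;-0.053 -0.253 0 0 0 133 1;-0.053 -0.253 0 0 0 140 1' && python3 steer.py '0 0 0 0 0 7 1;0 0 0 0 0 14 1;0 0 0 0 0 21 1;0 0 0 0 0 21.8 1;0 0 0 0 0 21.8 1;0 0 0 0 0 21.8 1'
python3 - <<'E'
from h import *
from cell import robot, eyes, telemetry
f=eyes.grab_frame("wrist"); np.savez("/tmp/w3.npz",**f)
cv2.imwrite("pics/w3.png",f["frame"][:,:,::-1]); s=telemetry.sense(); print(s["tcp_pos"],s["tool_rot"],s["joint_positions"])
E
```

```text
time: 6.93
tcp_pos: [0.4331, -0.1557, 0.2049]
tool_rot: [-179.8, 0.1, 37.4]
contact_force: [0.5, 0.2, -0.7]
gripper_width: 1.0
gripper_force: 0.0
time: 7.43
tcp_pos: [0.4334, -0.1558, 0.2059]
tool_rot: [-179.9, 0.1, 16.2]
contact_force: [-0.2, -0.3, 0.4]
gripper_width: 1.0
gripper_force: 0.0
[ 0.43346681 -0.15581914  0.2061707 ] [-1.79957231e+02  3.73998927e-02  1.61217686e+01] [-2.43716404e+01 -6.58470351e+00  9.44223007e+01  8.24541210e-03
  9.22186174e+01  4.95069201e+01]
```

View pics/w3.png

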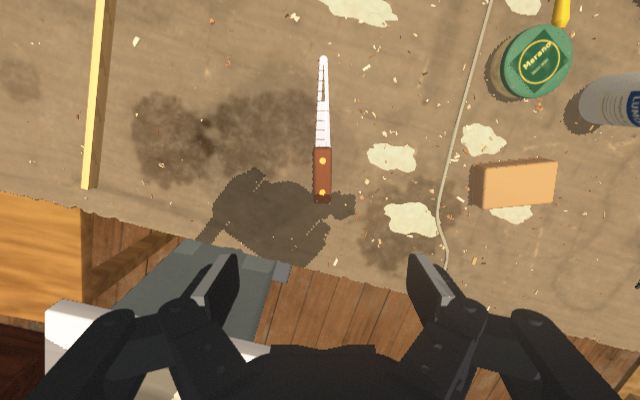

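The wrist view shows the gauge with its tip at (323,57) and its handle from (322,148) to (322,203), nearly aligned with the tool.

Run:
```python
from h import *
from cell import robot, eyes, telemetry
im,z,K,T=load("w3"); hsv=cv2.cvtColor(im,cv2.COLOR_RGB2HSV).astype(int)
def ray(u,v,h):
    d=T[:3,:3]@np.array([(u-K[0,2])/K[0,0],(v-K[1,2])/K[1,1],1]); o=T[:3,3]; return o+d*(h-o[2])/d[2]
m=(hsv[...,1]>120)&((hsv[...,0]<9)|(hsv[...,0]>172))&(hsv[...,2]<170); m[:, :308]=0;m[:,336:]=0;m[:140]=0;m[210:]=0
m=cv2.morphologyEx(m.astype(np.uint8),cv2.MORPH_CLOSE,np.ones((9,9)))
k=max(cv2.findContours(m,0,cv2.CHAIN_APPROX_NONE)[0],key=cv2.contourArea)[:,0]
q=np.array([ray(u,v,.016)[:2] for u,v in k],np.float32); r=cv2.minAreaRect(q); print("handle",r)
leaf=[]
for v in range(64,144,4):
    g=hsv[v,305:340]; c=np.where((g[:,1]<45)&(g[:,2]>120))[0]
    if len(c)>3: leaf.append(ray(305+(c.min()+c.max())/2,v,.005))
leaf=np.array(leaf); c=np.polyfit(leaf[:,0],leaf[:,1],1); print("leaf",len(leaf),np.degrees(np.arctan(c[0])),np.std(leaf[:,1]-np.polyval(c,leaf[:,0])),"y at handle",np.polyval(c,r[0][0]))
tip=ray(323,55.5,.004); print("tip",tip,"len tip-handle",np.hypot(*(tip[:2]-np.array(r[0]))))
yaw=np.degrees(np.arctan(c[0])); x=r[0][0]; y=(r[0][1]+np.polyval(c,x))/2
print("grasp",x,y,yaw); delta(telemetry.sense(),[x,y,.021],yaw)
```

```text
Traceback (most recent call last):
ValueError: max() iterable argument is empty
```

Run:
```python
from h import *
from cell import robot, eyes, telemetry
im,z,K,T=load("w3"); hsv=cv2.cvtColor(im,cv2.COLOR_RGB2HSV).astype(int)
print(hsv[170,308:338].tolist())
def ray(u,v,h):
    d=T[:3,:3]@np.array([(u-K[0,2])/K[0,0],(v-K[1,2])/K[1,1],1]); o=T[:3,3]; return o+d*(h-o[2])/d[2]
P=cloud(z,K,T); m=(P[...,2]>.009)&(P[...,2]<.03); m[:,:300]=0;m[:,345:]=0;m[:140]=0;m[210:]=0
q=P[m][:,:2].astype(np.float32); r=cv2.minAreaRect(q); print("handle",len(q),r)
leaf=[]
for v in range(64,144,4):
    g=hsv[v,305:340]; c=np.where((g[:,1]<45)&(g[:,2]>120))[0]
    if len(c)>3: leaf.append(ray(305+(c.min()+c.max())/2,v,.005))
leaf=np.array(leaf); c=np.polyfit(leaf[:,0],leaf[:,1],1); print("leaf",len(leaf),np.degrees(np.arctan(c[0])),np.std(leaf[:,1]-np.polyval(c,leaf[:,0])),"y at handle",np.polyval(c,r[0][0]))
tip=ray(323,55.5,.004); print("tip",tip,"len tip-handle",np.hypot(*(tip[:2]-np.array(r[0]))))
yaw=np.degrees(np.arctan(c[0])); x=r[0][0]; y=(r[0][1]+np.polyval(c,x))/2
print("grasp",x,y,yaw); delta(telemetry.sense(),[x,y,.021],yaw)
```

```text
[[16, 99, 157], [17, 98, 156], [17, 97, 157], [17, 98, 156], [17, 95, 129], [13, 107, 98], [10, 144, 133], [10, 154, 152], [11, 160, 164], [11, 160, 167], [10, 158, 166], [10, 156, 167], [10, 159, 170], [10, 158, 170], [10, 157, 169], [11, 158, 169], [10, 156, 170], [10, 160, 169], [10, 158, 170], [10, 156, 170], [10, 157, 171], [10, 156, 165], [10, 151, 149], [14, 123, 124], [17, 97, 158], [18, 96, 159], [17, 103, 161], [17, 104, 160], [16, 100, 158], [17, 99, 160]]
handle 978 ((0.4384535849094391, -0.15255481004714966), (0.06313907355070114, 0.019125008955597878), 15.543452262878418)
leaf 20 15.632593512411766 0.00019641478096125916 y at handle -0.15216802945077595
tip [ 0.55657208 -0.11897629  0.004     ] len tip-handle 0.12279859948754472
grasp 0.4384535849094391 -0.1523614197489628 15.632593512411766
delta [ 0.0059 -0.0018  0.1852] [-0.04  0.04  0.49] steps 5.0
```

```bash
python3 steer.py '0.006 -0.002 0.04 0 0 0.5 1;0.006 -0.002 0.08 0 0 0.5 1;0.006 -0.002 0.12 0 0 0.5 1;0.006 -0.002 0.15 0 0 0.5 0.6;0.006 -0.002 0.17 0 0 0.5 0.5;0.006 -0.002 0.181 0 0 0.5 0.5;0.006 -0.002 0.184 0 0 0.5 0.5;0.006 -0.002 0.184 0 0 0.5 0.5;0.006 -0.002 0.184 0 0 0.5 0;0.006 -0.002 0.184 0 0 0.5 0;0.006 -0.002 0.184 0 0 0.5 0;0.006 -0.002 0.184 0 0 0.5 0;0.006 -0.002 0.184 0 0 0.5 0;0.006 -0.002 0.184 0 0 0.5 0'
python3 - <<'E'
from cell import robot, eyes, telemetry
s=telemetry.sense(); print(s["tcp_pos"],s["tool_rot"],s["contact_force"],s["gripper_width"])
E
```

```text
time: 8.65
tcp_pos: [0.4401, -0.1529, 0.0248]
tool_rot: [179.9, -0.2, 15.5]
contact_force: [-0.9, 0.3, 7.2]
gripper_width: 0.212
gripper_force: 59.8
[ 0.44012838 -0.15286465  0.02479886] [ 1.79865067e+02 -1.67931118e-01  1.54750014e+01] [-0.86147948  0.33526853  7.22557195] 0.21202608742688137
```

```bash
python3 steer.py '0 0 -0.03 0 0 0 0;0 0 -0.07 0 0 0 0;0 0 -0.11 0 0 0 0;0.006 -0.036 -0.12 0 0 2.5 0;0.011 -0.072 -0.12 0 0 5 0;0.017 -0.108 -0.12 0 0 7.5 0;0.022 -0.144 -0.12 0 0 10 0;0.028 -0.18 -0.12 0 0 12.5 0;0.034 -0.216 -0.12 0 0 15 0;0.039 -0.252 -0.12 0 0 17.8 0;0.048 -0.284 -0.12 0 0 17.8 0;0.056 -0.315 -0.12 0 0 17.8 0;0.065 -0.346 -0.12 0 0 17.8 0;0.074 -0.377 -0.12 0 0 17.8 0;0.1 -0.37 -0.1 0 0 17.8 0;0.125 -0.363 -0.08 0 0 17.8 0;0.152 -0.355 -0.065 0 0 17.8 0;0.152 -0.355 -0.065 0 0 17.8 0;0.152 -0.355 -0.065 0 0 17.8 0;0.152 -0.355 -0.065 0 0 17.8 0'
python3 - <<'E'
from h import *
from cell import robot, eyes, telemetry
f=eyes.grab_frame("wrist"); np.savez("/tmp/w4.npz",**f)
cv2.imwrite("pics/w4.png",f["frame"][:,:,::-1]); s=telemetry.sense(); print(s["tcp_pos"],s["tool_rot"],s["contact_force"])
E
```

```text
time: 10.32
tcp_pos: [0.4907, 0.2304, 0.0884]
tool_rot: [-180.0, -0.0, -2.3]
contact_force: [0.3, -0.2, -0.5]
gripper_width: 0.211
gripper_force: 59.2
[0.49067157 0.23059182 0.08905324] [-1.79946616e+02 -8.80265862e-02 -2.32981616e+00] [-0.26594015  1.45362903 -0.40575315]
```

View pics/w4.png

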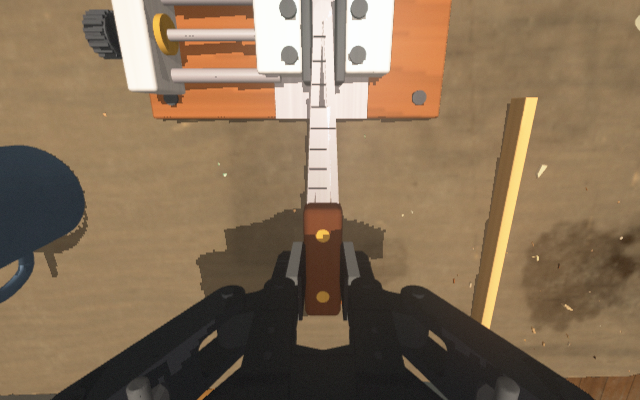

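The wrist view shows the leaf (u 307-338) lying over the channel. The adjustable plate is left (u≈302-308) and the fixed plate right (u≈337-345), with the handle at (322,260). Now sub-pixel measurement of plate edges against leaf edges.

Run:
```python
from h import *
im,z,K,T=load("w4"); P=cloud(z,K,T); g=im.mean(2).astype(int)
for v in (5,30,48,60,70,76,80): print(v,g[v,296:352].tolist())
for v in (40,70): print("z",v,(P[v,296:352,2]*1000).astype(int).tolist())
for v in (150,180): print(v,g[v,300:345].tolist(),np.median(P[v,316:328,2]))
print("handle z",np.median(P[215:300,315:330,2]),"bed z",np.median(P[100:112,285:300,2]), "plate",P[60,304],P[60,340])
```

```text
5 [245, 253, 251, 243, 223, 101, 116, 120, 125, 125, 129, 129, 131, 115, 87, 91, 162, 230, 232, 238, 238, 238, 238, 238, 239, 241, 240, 240, 238, 241, 241, 242, 242, 243, 237, 139, 140, 139, 118, 78, 80, 109, 121, 127, 127, 129, 131, 132, 130, 118, 157, 241, 251, 253, 252, 157]
30 [253, 253, 253, 249, 234, 108, 110, 128, 129, 130, 134, 133, 135, 127, 105, 84, 140, 239, 241, 241, 242, 241, 242, 242, 241, 241, 235, 214, 243, 242, 242, 242, 242, 242, 242, 242, 238, 140, 109, 84, 92, 116, 132, 133, 134, 136, 133, 134, 127, 135, 234, 248, 253, 253, 253, 253]
48 [253, 253, 253, 251, 243, 222, 110, 127, 129, 132, 132, 134, 136, 133, 91, 98, 178, 242, 242, 242, 242, 242, 241, 242, 240, 196, 159, 232, 217, 243, 242, 242, 243, 242, 242, 242, 240, 196, 109, 88, 98, 119, 136, 135, 136, 136, 137, 136, 121, 144, 240, 251, 253, 253, 253, 249]
60 [139, 240, 245, 252, 246, 228, 111, 120, 130, 130, 135, 136, 135, 132, 90, 104, 186, 167, 167, 169, 168, 168, 165, 168, 164, 118, 125, 161, 158, 165, 242, 243, 242, 241, 242, 242, 242, 237, 95, 87, 103, 125, 135, 137, 135, 136, 134, 133, 123, 161, 244, 251,
[... 1255 characters left out ...]
9, 24, 38, 45, 44, 45, 44, 45, 45, 45, 44, 45, 38, 38, 38, 38, 38, 37, 38]
150 [119, 121, 119, 122, 117, 82, 83, 83, 109, 207, 185, 188, 188, 188, 188, 187, 187, 189, 186, 186, 189, 190, 191, 191, 191, 193, 208, 230, 229, 225, 224, 224, 225, 223, 225, 226, 218, 124, 124, 127, 128, 128, 129, 133, 133] 0.0692603667082131
180 [119, 121, 121, 121, 115, 77, 80, 120, 215, 217, 216, 216, 217, 215, 216, 217, 217, 217, 215, 215, 217, 219, 218, 219, 217, 221, 221, 221, 222, 224, 232, 216, 216, 217, 216, 216, 217, 210, 134, 125, 124, 127, 129, 127, 126] 0.06919549855160943
handle z 0.08051513834823174 bed z 0.016878513451656557 plate [0.59203772 0.23717513 0.04523721] [0.5913816  0.21796235 0.04414411]
```

Run:
```python
from h import *
im,z,K,T=load("w4")
def ray(u,v,h):
    d=T[:3,:3]@np.array([(u-K[0,2])/K[0,0],(v-K[1,2])/K[1,1],1]); o=T[:3,3]; return (o+d*(h-o[2])/d[2])[:2]
fit=lambda q:np.polyfit(*np.array(q).T,1)
A=fit([ray(u,v,.044) for v,u in((5,309.25),(30,309.8),(48,309.6),(60,309.57))])
F=fit([ray(u,v,.044) for v,u in((5,336.97),(30,336.67),(48,336.48),(60,336.23),(70,336.05),(76,335.95))])
L=fit([ray(u,v,.069) for v,u in((30,312.4),(60,311.6),(150,308.5),(180,307.5))])
Rr=fit([ray(u,v,.069) for v,u in((30,332.5),(60,333.5),(150,336.5),(180,337.5))])
C=(A+F)/2;G=(L+Rr)/2; d=lambda c:np.degrees(np.arctan(c[0])).round(2)
print("slopes adj,fixed,mid",d(A),d(F),d(C),"gap",[np.polyval(A-F,x).round(5) for x in(.58,.60,.62)])
print("leaf yaw",d(G),"taper",(Rr-L)[0],"width@.53,.6",[np.polyval(L-Rr,x) for x in(.53,.6)])
for x in(.49,.577,.615): print(x,"leaf-channel y",np.polyval(G-C,x).round(5))
print("entrance edge x",ray(305,79,.044),ray(340,79,.044),"cam",T[:3,3])
# base front edge (orange/desk), rows by column
g=im[...,0].astype(int)-im[...,2]
e=[]
for u in list(range(165,265,10))+list(range(375,410,5)):
    v=90+np.argmax(np.abs(np.diff(g[90:135,u]))); e.append(ray(u,v+.5,.016))
e=np.array(e); k=np.polyfit(e[:,1],e[:,0],1); r=e[:,0]-np.polyval(k,e[:,1]);k=np.polyfit(e[abs(r)<.001,1],e[abs(r)<.001,0],1); print("base yaw",-np.degrees(k[0]),"front edge x at channel",np.polyval(k,.226),len(e),(abs(r)<.001).sum())
```

```text
slopes adj,fixed,mid -2.87 -2.51 -2.69 gap [np.float64(0.01432), np.float64(0.0142), np.float64(0.01407)]
leaf yaw -2.42 taper 0.09635797444826938 width@.53,.6 [np.float64(0.0156862819339965), np.float64(0.008941223722617651)]
0.49 leaf-channel y -0.00025
0.577 leaf-channel y 0.00017
0.615 leaf-channel y 0.00035
entrance edge x [0.58278526 0.23727417] [0.58197503 0.21817914] cam [0.56681471 0.22829886 0.21493578]
base yaw -2.425128738757853 front edge x at channel 0.5613199107331492 17 10
```

Leaf and channel agree to 0.3 mm and 0.3°, the gap is about 14.2 mm, and the entrance is at x≈0.582. The snug TCP x should therefore be about 0.524. Back off, lower to channel height, and enter.

```bash
python3 steer.py '-0.02 -0.0004 0 0 0 0.3 0;-0.045 -0.0005 0 0 0 0.3 0;-0.045 -0.0005 0 0 0 0.3 0;-0.045 -0.0005 0.02 0 0 0.3 0;-0.045 -0.0005 0.036 0 0 0.3 0;-0.045 -0.0005 0.036 0 0 0.3 0;-0.045 -0.0005 0.036 0 0 0.3 0;-0.03 -0.0004 0.036 0 0 0.3 0;-0.015 -0.0003 0.036 0 0 0.3 0;-0.005 -0.0003 0.036 0 0 0.3 0;-0.005 -0.0003 0.036 0 0 0.3 0;-0.005 -0.0003 0.036 0 0 0.3 0;-0.005 -0.0003 0.036 0 0 0.3 0;-0.005 -0.0003 0.036 0 0 0.3 0'
python3 - <<'E'
from h import *
from cell import robot, eyes, telemetry
s=telemetry.sense(); print(s["tcp_pos"],s["tool_rot"],s["contact_force"])
f=eyes.grab_frame("wrist"); np.savez("/tmp/w5.npz",**f); g=f["frame"].mean(2).astype(int)
for v in (0,10,20,30,40,50): print(v,g[v,290:356].tolist())
E
```

```text
time: 11.53
tcp_pos: [0.4853, 0.231, 0.0523]
tool_rot: [-180.0, -0.0, -2.6]
contact_force: [-0.8, -0.2, -0.8]
gripper_width: 0.21
gripper_force: 59.2
[0.48530597 0.23104391 0.05227898] [-1.79982305e+02 -1.78898680e-02 -2.61804341e+00] [-0.78093746 -0.19106934 -0.81950356]
0 [253, 251, 247, 233, 104, 105, 117, 121, 122, 125, 126, 127, 128, 130, 127, 112, 90, 73, 88, 157, 224, 226, 227, 228, 228, 229, 230, 231, 231, 233, 235, 236, 235, 235, 235, 234, 232, 232, 232, 233, 233, 232, 225, 138, 140, 140, 134, 76, 75, 78, 93, 109, 126, 129, 128, 130, 131, 130, 129, 130, 125, 116, 163, 240, 249, 252]
10 [253, 252, 249, 237, 123, 105, 114, 124, 126, 126, 127, 129, 129, 131, 131, 117, 100, 76, 83, 130, 226, 227, 228, 231, 244, 247, 245, 249, 246, 240, 244, 242, 245, 240, 240, 241, 243, 245, 243, 243, 244, 243, 235, 227, 140, 141, 136, 78, 79, 81, 98, 112, 128, 131, 131, 129, 131, 132, 132, 128, 121, 123, 198, 243, 250, 253]
20 [253, 253, 251, 244, 228, 94, 112, 125, 125, 126, 128, 130, 129, 131, 132, 122, 105, 79, 80, 121, 227, 227, 229, 233, 241, 241, 241, 241, 244, 246, 252, 251, 249, 231, 24
[... 439 characters left out ...]
130, 130, 127, 118, 143, 236, 248, 253, 252]
40 [253, 253, 253, 249, 239, 181, 105, 117, 125, 125, 127, 129, 131, 135, 135, 130, 112, 88, 77, 101, 184, 137, 159, 241, 241, 241, 241, 242, 241, 241, 241, 226, 138, 145, 199, 242, 242, 242, 242, 242, 242, 242, 239, 167, 141, 139, 119, 80, 81, 85, 108, 124, 132, 135, 134, 131, 131, 132, 133, 129, 117, 143, 240, 250, 253, 253]
50 [149, 147, 147, 138, 132, 114, 96, 116, 127, 128, 128, 131, 132, 132, 134, 134, 115, 96, 78, 91, 160, 226, 206, 241, 241, 242, 241, 242, 241, 242, 241, 238, 227, 141, 183, 242, 242, 242, 242, 242, 242, 242, 241, 221, 141, 141, 120, 81, 82, 83, 110, 126, 135, 134, 131, 133, 132, 133, 130, 127, 116, 104, 123, 130, 139, 137]
```

The leaf in the channel is centred (leaf mid u≈322.9, channel mid ≈323.1). Advance to just short of the snug point.

```bash
python3 steer.py '0.01 0 0 0 0 0 0;0.02 0 0 0 0 0 0;0.027 0 0 0 0 0 0;0.03 0 0 0 0 0 0;0.03 0 0 0 0 0 0;0.03 0 0 0 0 0 0;0.03 0 0 0 0 0 0;0.03 0 0 0 0 0 0' && python3 steer.py '0.001 0 0 0 0 0 0;0.002 0 0 0 0 0 0;0.003 0 0 0 0 0 0;0.004 0 0 0 0 0 0;0.004 0 0 0 0 0 0;0.004 0 0 0 0 0 0;0.004 0 0 0 0 0 0'
```

```text
time: 12.25
tcp_pos: [0.5153, 0.2295, 0.0517]
tool_rot: [180.0, 0.0, -2.6]
contact_force: [-0.4, -1.1, -0.6]
gripper_width: 0.213
gripper_force: 59.2
time: 12.83
tcp_pos: [0.5195, 0.2293, 0.0516]
tool_rot: [180.0, 0.0, -2.6]
contact_force: [-1.9, -0.6, -1.9]
gripper_width: 0.21
gripper_force: 59.2
```

```bash
python3 steer.py '0.0005 0 0 0 0 0 0;0.001 0 0 0 0 0 0;0.001 0 0 0 0 0 0;0.001 0 0 0 0 0 0;0.001 0 0 0 0 0 0' && python3 steer.py '0.0005 0 0 0 0 0 0;0.001 0 0 0 0 0 0;0.001 0 0 0 0 0 0;0.001 0 0 0 0 0 0;0.001 0 0 0 0 0 0' && python3 steer.py '0.0005 0 0 0 0 0 0;0.001 0 0 0 0 0 0;0.001 0 0 0 0 0 0;0.001 0 0 0 0 0 0;0.001 0 0 0 0 0 0'
```

```text
time: 13.25
tcp_pos: [0.5204, 0.2293, 0.0516]
tool_rot: [180.0, 0.0, -2.6]
contact_force: [-4.7, -1.3, -0.5]
gripper_width: 0.211
gripper_force: 59.2
time: 13.67
tcp_pos: [0.5213, 0.2292, 0.0516]
tool_rot: [180.0, 0.1, -2.6]
contact_force: [-6.2, -0.4, -0.9]
gripper_width: 0.21
gripper_force: 59.2
time: 14.08
tcp_pos: [0.522, 0.2292, 0.0514]
tool_rot: [180.0, 0.1, -2.6]
contact_force: [-7.4, 0.4, -0.1]
gripper_width: 0.211
gripper_force: 59.3
```

```bash
python3 steer.py '0 0 0 0 0 0 0;0 0 0 0 0 0 0;0 0 0 0 0 0 0;0 0 0 0 0 0 0;0 0 0 0 0 0 0;0 0 0 0 0 0 0'
python3 - <<'E'
from h import *
from cell import robot, eyes, telemetry
for n in("scene","wrist"):
    f=eyes.grab_frame(n); np.savez(f"/tmp/{n}6.npz",**f); s=telemetry.sense(); print(s["contact_force"].round(2),s["ft_torque"].round(2),s["tcp_pos"].round(4),s["qvel"].round(2))
g=f["frame"].mean(2).astype(int); P=cloud(f["z_map"],f["mtx"],f["pose"])
for v in (100,125,140,160): print(v,g[v,290:356].tolist())
print("leaf z",[np.median(P[v:v+6,318:326,2]).round(4) for v in range(60,200,15)],"handle",np.median(P[230:290,316:328,2]))
a=f["frame"][:300,160:480]; cv2.imwrite("pics/w6.png",cv2.resize(a,None,fx=2,fy=2)[:,:,::-1])
E
```

```text
time: 14.58
tcp_pos: [0.522, 0.2292, 0.0515]
tool_rot: [180.0, 0.1, -2.6]
contact_force: [-6.5, -0.6, -1.2]
gripper_width: 0.207
gripper_force: 59.3
[-6.84 -0.68  0.32] [-0.15  1.22 -0.08] [0.522  0.2292 0.0515] [ 0.06  0.01 -0.03 -0.02  0.08 -0.05]
[-6.76 -0.69 -0.85] [-0.1   1.2  -0.05] [0.522  0.2292 0.0515] [-0.05 -0.17 -0.07 -0.14  0.06 -0.01]
100 [248, 248, 247, 244, 232, 214, 102, 101, 112, 112, 114, 116, 117, 117, 119, 119, 103, 89, 75, 89, 160, 222, 221, 222, 223, 222, 222, 223, 223, 219, 217, 215, 214, 212, 205, 126, 139, 197, 224, 223, 223, 223, 217, 125, 123, 98, 82, 82, 90, 110, 118, 117, 120, 121, 122, 122, 122, 120, 113, 151, 229, 242, 247, 249, 248, 248]
125 [246, 246, 246, 245, 240, 230, 209, 105, 102, 112, 114, 114, 113, 115, 117, 117, 110, 100, 79, 105, 215, 216, 215, 214, 215, 224, 231, 238, 228, 218, 217, 219, 219, 219, 220, 220, 222, 223, 232, 244, 244, 232, 217, 211, 126, 122, 96, 79, 95, 107, 117, 117, 119, 117, 118, 118, 120, 113, 124, 217, 234, 243, 248, 247, 247, 247]
140 [207, 209, 208, 208, 210, 212, 208, 163, 97, 108, 108, 111, 110, 111, 115, 113, 113, 98, 78, 105, 210, 209, 210, 210, 211, 211, 211, 211, 211, 211, 213, 215, 214, 215, 215, 216, 215, 216, 217, 218, 240, 211, 213, 203, 123, 120, 93, 79, 96, 108, 115, 115, 114, 114, 116, 114, 113, 109, 134, 211, 209, 208, 207, 208, 207, 206]
160 [203, 203, 204, 204, 203, 206, 206, 206, 205, 202, 201, 201, 203, 202, 204, 206, 200, 124, 149, 202, 202, 203, 204, 202, 203, 207, 218, 204, 203, 203, 203, 206, 207, 204, 205, 207, 208, 211, 214, 232, 242, 204, 204, 204, 204, 204, 205, 211, 210, 209, 208, 206, 208, 206, 210, 205, 202, 206, 205, 206, 203, 202, 201, 204, 204, 202]
leaf z [np.float64(0.0314), np.float64(0.017), np.float64(0.0171), np.float64(0.0318), np.float64(0.0318), np.float64(0.0319), np.float64(0.032), np.float64(0.0323), np.float64(0.0323), np.float64(0.0322)] handle 0.043578306569046224
```

View pics/w6.png

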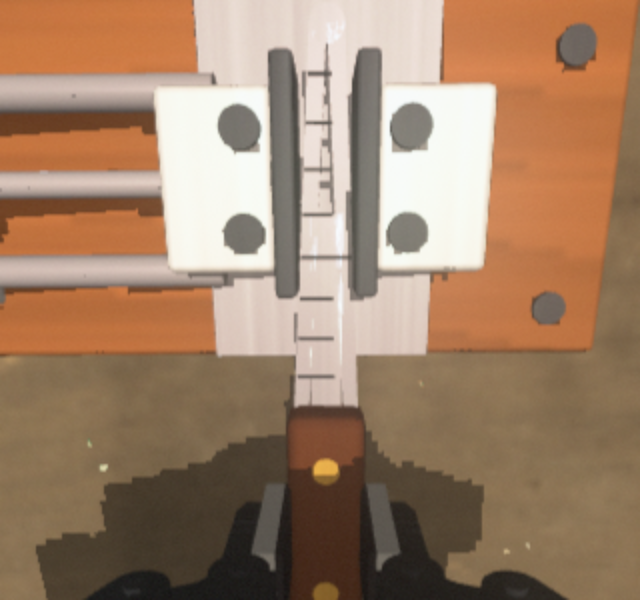

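The final view shows the leaf level between the two plates, the adjustable plate in the crop at x≈285 and the fixed one at ≈368. The handle stays in front of the base, held by both pads. The axial drag is steady at about 6.8 N, which is about 11 N per plate, and the net sideways force is about zero. The depth matches a 14 mm gap, so I'm handing in.

```bash
python3 -c "
from cell import robot, eyes, telemetry
print(robot.hand_in())"
```

```text
the job is handed in; nothing more can be done
None
```

I laid the strip on the desk clear of the jig and slid the taper gauge in level and square until it dragged, still gripped; I handed it in at about 15 s (no verdict was returned). The leaf stopped at a depth matching a gap of about 14 mm, with an estimated 11 N on each plate, and I saw no sign of the adjustable plate shifting.

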